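Slide the drip tray under the funnel stand

ROBOT

A 6-joint arm with a two-finger parallel gripper is mounted at the origin on the work surface. World frame = base frame: x ahead of the robot, y to its left, z up, the work surface at z = 0. Lengths are in m, angles in rad, forces in N, time in s.
With the tool pointing down it reaches from about 0.3 to 0.85 m from the base axis. Payload 4.2 kg.
Tool frame: the origin (TCP) lies on the centre line of the jaws, within the pads' length; the fingertips stand 11 mm ahead of it and the grasp point (between the pads) lies 8 mm behind it; z points along the fingers, y is the direction in which the jaws open and shut (so a half turn about z gives the same grasp; the last joint's range is limited). The gripper opens to 91 mm and grips with 3 to 60 N. Pads are 32 mm wide; open, the fingers measure 118 mm over their backs; the gripper's body (76 mm by 178 mm) begins 60 mm behind the grasp point.
Start: joints at [-1.309, 0.32, 1.565, -0, 1.257, -0.02], TCP at [0.16, -0.552, 0.225] pointing down, gripper open.
Joint ranges: [-3.11, 3.11], [-0.84, 2.01], [0.21, 2.61], [-1.34, 4.49], [0.05, 2.63], [-2.56, 2.56]. Speed limits (rad/s): [2.57, 2.57, 3.14, 3.14, 3.14, 3.14].

INTERFACE

Orientations are given as a rotation vector (axis times angle).
In Python, from workcell import arm gives the robot as it stands.
- The arm moves only by the tool apply_moves, never from a script. Its argument "commands" is a list of rows, each an object with "dp": the shift along the tool's x, y, z in m, a list of three; "delta_rot": the turn, a rotation vector about the tool's x, y, z in rad, a list of three. In form: [{"dp": [tx, ty, tz], "delta_rot": [rx, ry, rz]}, ...]. A call has exactly 8 rows; each row is the pose to reach, as a shift and turn from the pose commanded when the call began, along the tool's axes at that moment; what a row does not reach only later rows make up. A row lasts 1/10 s, in which the tool goes at most 50 mm and 8.59 degrees, less where a joint would pass 70% of its speed; a pose out of reach is approached as far as the arm can. A call with a gripper value outside its range is refused whole. "hand" is the opening, from 0 (shut) to 1 (fully open), set as the call begins (left out, the last holds). The fingers move at their own pace and stop on an object; the grip force is fixed at half the most. Time passes only in rows, so rows that repeat a pose let the fingers close, or fill a call up. It gives the time, the measured TCP pose, the force and the opening at its end, in the units of the state.
- arm.get_obs(): the state, without advancing time (a new reading comes with each control period).
- arm.camera(name): name is "scene" or "top" or "wrist"; returns a dict with "color" (384x512x3 uint8, red, green, blue), "range_z" (384x512 float32, m along the optical axis (not along the pixel's ray), 0 where there is no reading), "vfov" (degrees; the focal length in pixels is half the picture's height over the tangent of half this angle, whatever the lens; pixels are square), "cx", "cy" (the principal point, pixels), "extrinsics" (4x4, takes a point from world to camera coordinates). Camera axes: x right, y up, looking along -z (the intrinsics and any distortion apply to the point x, -y, -z); pixel columns grow to the right and rows downward; lengths in m; the calibration is good to about 2 mm. A picture is of the moment at which its call begins.
- arm.close_job(): hands the job in, once; it reports no verdict.
The state is a dict: "time_s": time; "joint_pos": joint angles; "qvel": joint speeds; "effort": joint torques, N m; "tool_pos": TCP position; "ee_rot": TCP orientation; "force": force on the tool from outside, world axes, zero at the start; "wrist_torque": the same for the moment, N m; "finger_gap": finger opening in m.
Only numpy, scipy, OpenCV 4.12 (cv2) and the standard library are available. Lean on these libraries where they do the work, as an engineer would, in place of code of your own. Each camera call takes 0.05 s, during which the arm holds its last target. There are 200 camera calls.

TASK

Push the shallow white drip tray along the bench and in under the low bridge of the funnel stand, from its open side, until the tray's leading short edge sits squarely against the stop bar at the back. Use the fingertips or the outside of the fingers only: keep the tray flat on the bench, never pinch, lift or tip it. Push gently, do not knock the stand or drive the tray hard into it, leave the mortars, the bottle and the tube rack alone, and finish with the hand clear.

Things in the scene. Friction and masses are not known exactly. Their poses are not given: they have to be found in the camera images.
- tray: Loose open drip tray of white plastic, 150 (its x) by 90 (its y) by 18 mm high, walls 4 mm thick, floor 4 mm thick, about 0.3 kg. Lies flat on the bench. Origin: centre of its underside; z up. It starts in front of the stand's open side, usually askew and off to one side, its x axis pointing roughly the same way as the stand's x. Both ends are alike.
- stand: Steel funnel stand fixed to the bench. Origin: on the bench under the bridge's centre; x is the way in (from the open side, roughly facing the robot, to the stop bar), z up. Bridge plate x -30 to +30 mm, 126 mm along y, underside 23, top 27 mm above the bench (5 mm over the tray). Two porcelain funnels, 45 mm across, are fixed on it at y -30 and +30 mm, tops at 71 mm.
- stand_mouth (a point): Middle of the open side on the bench, at the bridge's near edge: 30 mm before the stand's origin, axes as the stand's. Upright cheeks carry the bridge over its whole 60 mm; inner faces 55 mm either side of the middle, so the centred tray has 10 mm each side. Bolted feet, 4 mm thick, reach 89 mm either side of the middle.
- stand_stop (a point): Middle of the stop bar's inner face on the bench, 55 mm beyond the stand's origin; axes as the stand's. The bar is 12 mm high and runs across between low side rails. The tray is home when its leading short edge lies along this face: its origin is then 75 mm before this point and 65 mm of it still stands out of the open side.
- mortar_a: Bystander: white porcelain mortar, 80 mm across the rim and 48 mm high, with its pestle leaning out to 70 mm high. Origin: centre of its underside. Beside the stand, or swapped with mortar_b.
- mortar_b: Bystander: a second mortar just like mortar_a. Origin: centre of its underside.
- bottle: Bystander: white plastic bottle with a red cap, 66 mm across, 170 mm high. Origin: centre of its underside.
- rack: Bystander: flat blue tube rack, 110 (its x) by 200 (its y) by 22 mm high. Origin: centre of its underside.
Not all that is in view belongs to the job. Several things look just like the tray: the one meant starts farthest to the robot's right.

How it is judged:
On the way:
1. the tray's leading edge has gone in under the bridge, flat and between the cheeks (x of tray in the frame of stand between -0.095 and -0.03 m and y of tray in the frame of stand between -0.02 and 0.02 m and angle between tray's own z axis and vertical below 0.08 rad), for 0.1 s.
At the end, for the whole second after the job is handed in: The tray lies flat and still on the bench under the bridge, its leading edge within 7 mm of touching the stop bar (tray origin between x -27 and -15 mm in the stand's frame), between the cheeks (within 14 mm of the stand's middle), square to the stand within 0.08 rad, and the hand touches nothing (x of tray in the frame of stand between -0.027 and -0.015 m and y of tray in the frame of stand between -0.014 and 0.014 m and angle between the x axis of tray and the x axis of stand, either way round below 0.08 rad and angle between tray's own z axis and vertical below 0.03 rad and height (world z) of tray below 0.003 m and linear speed of tray below 0.01 m/s).
It fails at once if the tray is lifted off the bench (more than 8 mm) (height (world z) of tray above 0.008 m).
It fails at once if the tray is tipped (more than 0.1 rad) (angle between tray's own z axis and vertical above 0.1 rad).
It fails at once if the robot knocks the stand (more than 20 N) (contact force between any of the fingers, the arm and stand above 20 N).
It fails at once if the tray is driven hard into the stand (more than 40 N) (contact force between tray and stand above 40 N).
It fails at once if a mortar, the bottle or the rack is disturbed (moved more than 20 mm) (distance of any of mortar_a, mortar_b, bottle, rack from where it was at the start of the episode above 0.02 m).
It also fails if it takes over 54 s, if anything falls off the work surface, if the arm or the gripper's body presses on something with over 40 N, if the wrist force passes 120 N, or if a joint passes its speed limit or range.

## Working session

There is one attempt and no reset: what is moved stays moved. The work goes in short steps, Python scripts to look and compute and a tool call to move; the robot and the scene stay as the last step left them, time stands still between calls to the robot, and variables do not carry over. Pictures are saved under pics/ and viewed, about 8 in all and at most 12, crops included, and the job is handed in when it is done.

Besides the shell and the picture viewer there is one more tool, called after "Emit:" by a JSON object that holds its "fn" and its "kwargs". apply_moves: Moves the arm, as the interface text tells. Its arguments: {"type":"object","properties":{"commands":{"type":"array","items":{"type":"object","properties":{"dp":{"type":"array","items":{"type":"number"}},"delta_rot":{"type":"array","items":{"type":"number"}}}}},"hand":{"type":"number"}},"required":["commands"]}

```bash
mkdir -p pics; cat > h.py <<'E'
import numpy as np, cv2
from workcell import arm
def cam(n):
    c=arm.camera(n); np.savez(f'/tmp/{n}.npz',**{k:c[k] for k in c}); return c
def load(n): return dict(np.load(f'/tmp/{n}.npz',allow_pickle=True))
def f(c): return c['color'].shape[0]/2/np.tan(np.radians(float(c['vfov']))/2)
def plane(c,uv,z):
    "pixels -> world points on plane z"
    uv=np.atleast_2d(uv).astype(float); E=np.array(c['extrinsics']); R=E[:3,:3]; o=-R.T@E[:3,3]
    d=np.c_[(uv[:,0]-c['cx'])/f(c),-(uv[:,1]-c['cy'])/f(c),-np.ones(len(uv))]@R
    return o+d*((z-o[2])/d[:,2])[:,None]
def cloud(c):
    H,W=c['range_z'].shape; v,u=np.mgrid[:H,:W]; E=np.array(c['extrinsics']); R=E[:3,:3]; z=c['range_z']
    p=np.stack([(u-c['cx'])/f(c)*z,-(v-c['cy'])/f(c)*z,-z],-1)
    return (p-E[:3,3])@R
E
python3 - <<'E'
from h import *
o=arm.get_obs(); print(o)
for n in('top','scene'):
    c=cam(n); print(n,[k for k in c],c['vfov'],c['cx'],c['cy'],np.round(c['extrinsics'],3).tolist())
    cv2.imwrite(f'pics/{n}0.png',cv2.resize(c['color'][:,:,::-1],(768,576)))
E
```

```text
{'time_s': 0.0, 'joint_pos': array([-1.30895977e+00,  3.20278113e-01,  1.56567330e+00,  1.90943245e-05,
        1.25740281e+00, -1.99684840e-02]), 'qvel': array([ 0.00061267, -0.00069331, -0.0006714 , -0.00036487, -0.0008939 ,
       -0.00234754]), 'effort': array([ 2.57386855e-04, -4.12463844e+01, -2.31975156e+01,  7.29839760e-02,
        4.55133885e-02, -1.27080975e-04]), 'tool_pos': array([ 0.15979892, -0.55183981,  0.22413042]), 'ee_rot': array([-3.10872612e+00, -4.40939992e-01,  3.05331718e-04]), 'force': array([-0.91869543,  1.17078585, -0.94866869]), 'wrist_torque': array([-0.01183539, -0.03551846, -0.03304241]), 'finger_gap': 0.09091736066785222}
top ['color', 'range_z', 'vfov', 'cx', 'cy', 'extrinsics'] 56.98451292178996 259.8420035056436 188.19035460734335 [[-0.022, -0.999, 0.022, 0.065], [0.992, -0.02, 0.121, -0.505], [-0.121, 0.025, 0.992, -1.173], [0.0, 0.0, 0.0, 1.0]]
scene ['color', 'range_z', 'vfov', 'cx', 'cy', 'extrinsics'] 43.04861299852902 266.5330217863904 198.369914443952 [[0.753, 0.659, 0.001, -0.445], [-0.491, 0.56, 0.668, 0.187], [0.439, -0.503, 0.745, -1.689], [0.0, 0.0, 0.0, 1.0]]
```

View pics/top0.png

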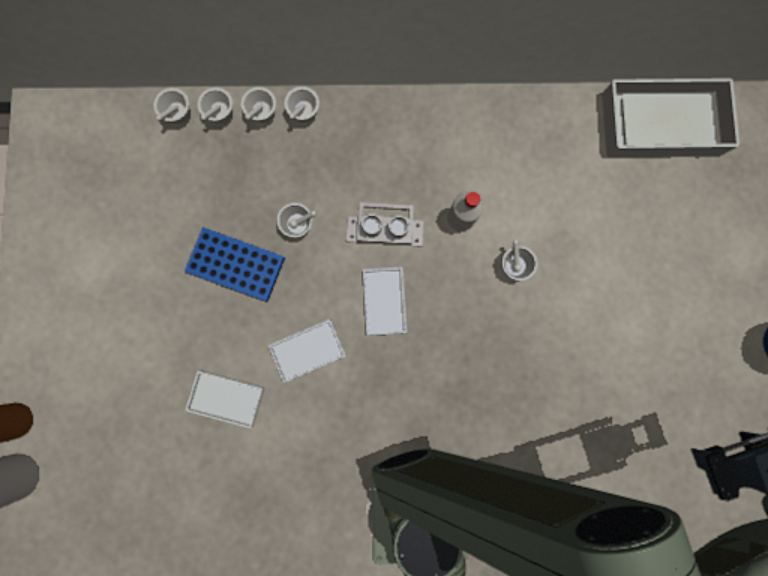

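View pics/scene0.png

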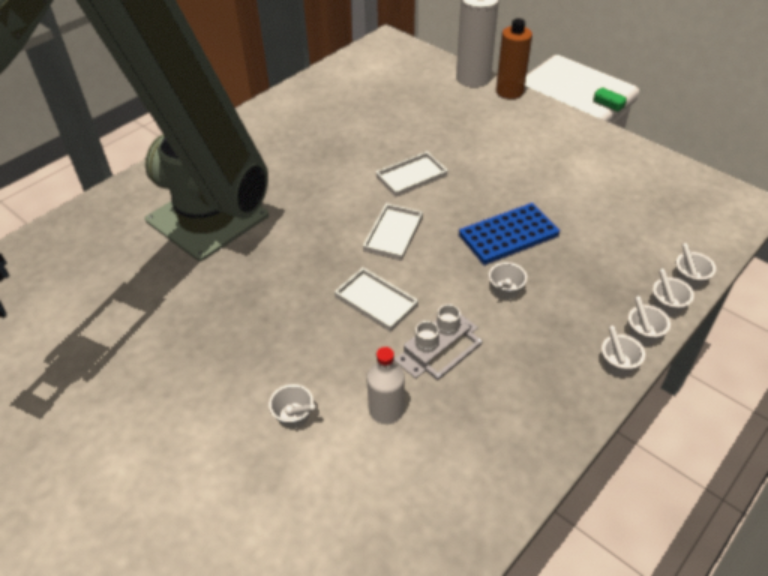

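The top view shows three trays. The meant one, farthest right, is at (384,301), just before the stand at (386,226). The bottle is at (468,207) and the mortars at (296,220) and (518,263), all to the sides. Next I'll measure the tray and the stand.

```bash
python3 - <<'E'
from h import *
c=load('top'); g=c['color'].astype(int); P=cloud(c)
crop=c['color'][120:240,215:300,::-1]; cv2.imwrite('pics/crop.png',cv2.resize(crop,None,fx=7,fy=5*7/7*1.0,interpolation=cv2.INTER_NEAREST) if 0 else cv2.resize(crop,(425,600),interpolation=cv2.INTER_CUBIC))
m=((P[...,2]>0.009)&(P[...,2]<.3)).astype(np.uint8)
white=((g.min(2)>165)).astype(np.uint8)
n,l,s,ce=cv2.connectedComponentsWithStats(white)
for i in range(1,n):
    if s[i,4]>150: 
        r=cv2.minAreaRect(np.argwhere(l==i)[:,::-1].astype(np.float32)); b=cv2.boxPoints(r)
        w=plane(c,b,.010); print(s[i],np.round(ce[i],1),'\n',np.round(w[:,:2],3).tolist(),np.round(plane(c,ce[i],.004),3), P[l==i][:,2].mean().round(4))
print('depth noise bench',P[150:230,300:340,2].std(),P[150:230,300:340,2].mean())
# stand points by height bands
roi=np.zeros_like(m);roi[125:172,225:290]=1
for lo,hi in((.02,.035),(.06,.08),(.008,.016)):
    q=P[(roi==1)&(P[...,2]>lo)&(P[...,2]<hi)]; print(lo,len(q),q.min(0).round(3),q.max(0).round(3),q.mean(0).round(4))
E
```

```text
[ 409   53   84   46 2288] [445.2  78.9] 
 [[0.996, -0.503], [0.998, -0.811], [0.826, -0.796], [0.826, -0.493]] [[ 0.899 -0.633  0.004]] 0.027
[262 137  20  27 153] [274.4 154. ] 
 [[0.605, 0.044], [0.695, 0.029], [0.684, -0.034], [0.594, -0.018]] [[ 0.63  -0.     0.004]] 0.0295
[242 179  29  44 974] [254.7 201.3] 
 [[0.542, 0.116], [0.545, 0.026], [0.395, 0.021], [0.391, 0.11]] [[0.464 0.072 0.004]] 0.008
[ 182  213   48   41 1045] [204.6 233.6] 
 [[0.375, 0.327], [0.429, 0.194], [0.344, 0.159], [0.291, 0.291]] [[0.358 0.246 0.004]] 0.0126
[ 127  248   48   35 1063] [150. 265.] 
 [[0.24, 0.512], [0.319, 0.492], [0.277, 0.347], [0.198, 0.368]] [[0.257 0.429 0.004]] 0.0125
depth noise bench 0.08391781959315539 0.006354874350589843
0.02 306 [0.598 0.002 0.02 ] [0.666 0.127 0.035] [0.6245 0.0649 0.0263]
0.06 97 [0.607 0.015 0.06 ] [0.655 0.115 0.076] [0.6321 0.0652 0.0688]
0.008 123 [ 0.597 -0.017  0.008] [0.699 0.152 0.016] [0.6779 0.0625 0.0111]
```

View pics/crop.png

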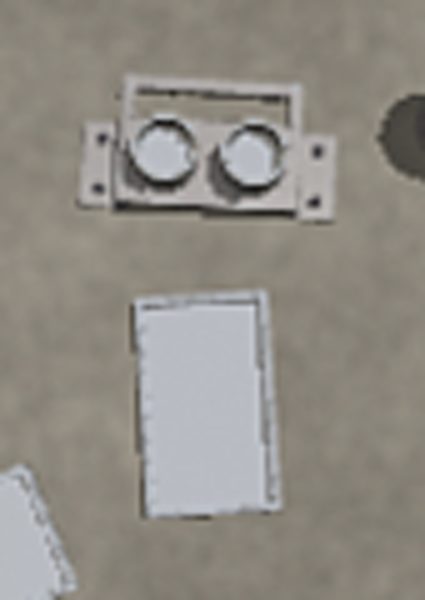

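The crop (5x, offset (215,120)) shows the stand turned slightly clockwise. Its foot corners are at about (83,122), (78,207), (338,135) and (334,220). The tray rim corners are at (135,296), (267,290), (282,510) and (143,516). I'll convert these to world points.

```bash
python3 - <<'E'
from h import *
c=load('top')
k=lambda L,z:plane(c,np.array(L)/5-.5+.1+[215,120],z)[:,:2]
F=k([(83,122),(78,207),(338,135),(334,220)],.004); B=k([(113,207),(297,217)],.027); T=k([(135,296),(267,290),(282,510),(143,516)],.018)
S=k([(126,74),(302,85)],.012)
fu=k([(164,152),(252,156)],.071)
for n,a in zip('FBTSU',(F,B,T,S,fu)): print(n,a.round(4).tolist(),a.mean(0).round(4))
ang=lambda d:np.arctan2(d[1],d[0])
print('stand yaw est', [round(ang(v)-np.pi/2,3) for v in (F[0]-F[2],F[1]-F[3],B[0]-B[1],S[0]-S[1],fu[0]-fu[1])])
print('tray yaw',ang(T[1]-T[2]),ang(T[0]-T[3]),'c',T.mean(0), np.linalg.norm(T[1]-T[2]),np.linalg.norm(T[0]-T[1]))
# tray by depth: rim points
P=cloud(c); q=P[177:228,238:275]; q=q[(q[...,2]>.002)&(q[...,2]<.03)][:,:2].astype(np.float32); print(cv2.minAreaRect(q))
E
```

```text
F [[0.6686, 0.151], [0.6078, 0.1553], [0.6562, -0.0286], [0.5953, -0.024]] [0.632  0.0634]
B [[0.6027, 0.1299], [0.5935, 0.0035]] [0.5981 0.0667]
T [[0.542, 0.1161], [0.5444, 0.025], [0.393, 0.0187], [0.3911, 0.1131]] [0.4676 0.0682]
S [[0.7006, 0.12], [0.6907, -0.0036]] [0.6956 0.0582]
U [[0.6304, 0.0938], [0.6267, 0.0354]] [0.6286 0.0646]
stand yaw est [np.float64(-0.069), np.float64(-0.07), np.float64(-0.073), np.float64(-0.08), np.float64(-0.064)]
tray yaw 0.04215462526481945 0.01971515020649065 c [0.46761275 0.06821791] 0.15149038391857303 0.09107889689457893
((0.4629843831062317, 0.0675119161605835), (0.12549373507499695, 0.17354118824005127), 89.11685180664062)
```

```bash
cat >> h.py <<'E'
from scipy.spatial.transform import Rotation as Ro
def to(p,yaw):
    "shift and turn in tool axes to reach world TCP p, tool x at world yaw, pointing down"
    o=arm.get_obs(); R=Ro.from_rotvec(o['ee_rot']); G=Ro.from_euler('z',yaw)*Ro.from_euler('x',np.pi)
    x=R.as_matrix()
    print('t',round(o['time_s'],2),'tcp',o['tool_pos'].round(4),'yaw',round(np.arctan2(x[1,0],x[0,0]),4),'F',o['force'].round(1),'gap',round(o['finger_gap'],4))
    print('dp',R.inv().apply(np.array(p)-o['tool_pos']).round(4),'rot',(R.inv()*G).as_rotvec().round(4))
E
python3 - <<'E'
from h import *
to([.40,-.25,.20],.03); to([.35,.066,.12],.03)
E
```

```text
t 0.1 tcp [ 0.1598 -0.5519  0.2242] yaw 0.2817 F [-0.4 -0.3 -0.4] gap 0.0912
dp [ 0.3147 -0.2232  0.0246] rot [-1.500e-03  1.000e-04  2.517e-01]
t 0.1 tcp [ 0.1598 -0.5519  0.2242] yaw 0.2817 F [-0.4 -0.3 -0.4] gap 0.0912
dp [ 0.3545 -0.5405  0.105 ] rot [-1.500e-03  1.000e-04  2.517e-01]
```

Emit:
{"fn": "apply_moves", "kwargs": {"commands": [{"dp":[0.04,-0.03,0.0],"delta_rot":[0,0,0.03]},{"dp":[0.08,-0.056,0.0],"delta_rot":[0,0,0.06]},{"dp":[0.12,-0.084,0.0],"delta_rot":[0,0,0.1]},{"dp":[0.16,-0.112,0.0],"delta_rot":[0,0,0.13]},{"dp":[0.2,-0.14,0.0],"delta_rot":[0,0,0.17]},{"dp":[0.24,-0.168,0.005],"delta_rot":[0,0,0.2]},{"dp":[0.28,-0.196,0.01],"delta_rot":[0,0,0.23]},{"dp":[0.315,-0.223,0.02],"delta_rot":[0,0,0.252]}], "hand": 0.5}}

```text
time_s: 0.9
tool_pos: [0.4019, -0.2488, 0.2051]
ee_rot: [3.14, 0.046, 0.002]
force: [0.4, 0.4, -0.4]
finger_gap: 0.0456
```

```bash
python3 -c "
from h import *
to([.35,.066,.12],.03)"
```

```text
t 0.9 tcp [ 0.4019 -0.2488  0.2051] yaw 0.0291 F [ 0.4  0.4 -0.4] gap 0.0456
dp [-0.0428 -0.3163  0.0848] rot [ 0.0008 -0.0014 -0.0009]
```

Emit:
{"fn": "apply_moves", "kwargs": {"commands": [{"dp":[-0.005,-0.04,0.0],"delta_rot":[0,0,0]},{"dp":[-0.01,-0.085,0.0],"delta_rot":[0,0,0]},{"dp":[-0.02,-0.13,0.01],"delta_rot":[0,0,0]},{"dp":[-0.025,-0.175,0.02],"delta_rot":[0,0,0]},{"dp":[-0.03,-0.22,0.03],"delta_rot":[0,0,0]},{"dp":[-0.04,-0.265,0.045],"delta_rot":[0,0,0]},{"dp":[-0.043,-0.3,0.065],"delta_rot":[0,0,0]},{"dp":[-0.043,-0.316,0.085],"delta_rot":[0,0,0]}]}}

```text
time_s: 1.7
tool_pos: [0.3471, 0.0662, 0.1194]
ee_rot: [-3.141, -0.051, -0.001]
force: [0.3, 0.2, -0.5]
finger_gap: 0.0455
```

```bash
python3 - <<'E'
from h import *
to([.35,.066,.016],.03)
c=cam('wrist'); cv2.imwrite('pics/w1.png',c['color'][:,:,::-1])
E
```

```text
t 1.7 tcp [0.3471 0.0662 0.1194] yaw 0.0328 F [ 0.3  0.2 -0.5] gap 0.0455
dp [0.0029 0.0004 0.1034] rot [-0.0005 -0.0005  0.0028]
```

View pics/w1.png

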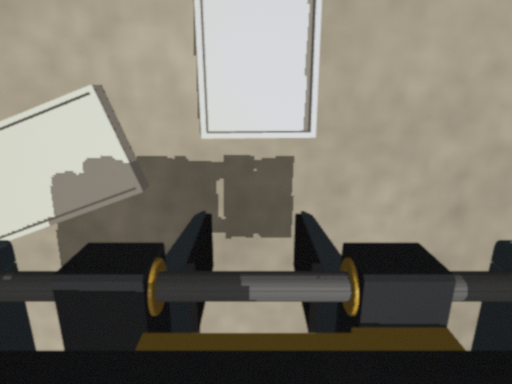

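The wrist view shows the tray's rear edge at row 136, columns 200–316. It is square to and centred on the fingers at columns 210 and 300, and the bench below them is clear, so I can go down.

Emit:
{"fn": "apply_moves", "kwargs": {"commands": [{"dp":[0.0,0,0.02],"delta_rot":[0,0,0]},{"dp":[0.0,0,0.04],"delta_rot":[0,0,0]},{"dp":[0.0,0,0.06],"delta_rot":[0,0,0]},{"dp":[0.0,0,0.08],"delta_rot":[0,0,0]},{"dp":[0.0,0,0.09],"delta_rot":[0,0,0]},{"dp":[0.0,0,0.098],"delta_rot":[0,0,0]},{"dp":[0,0,0.103],"delta_rot":[0,0,0]},{"dp":[0,0,0.103],"delta_rot":[0,0,0]}]}}

```text
time_s: 2.55
tool_pos: [0.348, 0.0638, 0.0167]
ee_rot: [3.141, 0.046, -0.001]
force: [-1.1, -0.2, 0.1]
finger_gap: 0.0457
```

```bash
python3 - <<'E'
from h import *
c=load('wrist'); w=plane(c,[(200,137),(316,137),(195,0),(322,0)],.018); print(w.round(4))
to([.36,.066,.016],.03)
E
```

```text
[[0.392  0.1106 0.018 ]
 [0.3949 0.0193 0.018 ]
 [0.4882 0.1129 0.018 ]
 [0.491  0.0233 0.018 ]]
t 2.55 tcp [0.348  0.0638 0.0167] yaw 0.0296 F [-1.1 -0.2  0.1] gap 0.0457
dp [ 0.012  -0.0018  0.0007] rot [ 0.0002  0.0007 -0.0004]
```

Emit:
{"fn": "apply_moves", "kwargs": {"commands": [{"dp":[0.008,-0.001,0],"delta_rot":[0,0,0]},{"dp":[0.016,-0.001,0],"delta_rot":[0,0,0]},{"dp":[0.022,-0.001,0],"delta_rot":[0,0,0]},{"dp":[0.026,-0.001,0],"delta_rot":[0,0,0]},{"dp":[0.03,-0.001,0],"delta_rot":[0,0,0]},{"dp":[0.035,-0.001,0],"delta_rot":[0,0,0]},{"dp":[0.04,-0.001,0],"delta_rot":[0,0,0]},{"dp":[0.045,-0.001,0],"delta_rot":[0,0,0]}]}}

```text
time_s: 3.35
tool_pos: [0.3934, 0.0664, 0.0168]
ee_rot: [3.141, 0.047, 0.0]
force: [-0.9, -0.2, -1.0]
finger_gap: 0.0457
```

Emit:
{"fn": "apply_moves", "kwargs": {"commands": [{"dp":[0.005,0,0],"delta_rot":[0,0,0]},{"dp":[0.01,-0.001,0],"delta_rot":[0,0,0]},{"dp":[0.015,-0.001,0],"delta_rot":[0,0,0]},{"dp":[0.02,-0.001,0],"delta_rot":[0,0,0]},{"dp":[0.025,-0.002,0],"delta_rot":[0,0,0]},{"dp":[0.03,-0.002,0],"delta_rot":[0,0,0]},{"dp":[0.035,-0.002,0],"delta_rot":[0,0,0]},{"dp":[0.035,-0.002,0],"delta_rot":[0,0,0]}]}}

```text
time_s: 4.15
tool_pos: [0.4293, 0.0695, 0.0171]
ee_rot: [-3.141, -0.047, -0.003]
force: [0.9, 0.9, 0.0]
finger_gap: 0.0455
```

```bash
cat > look.py <<'E'
from h import *
import sys
S=np.array([.630,.0637]); yaw=-.072
o=arm.get_obs(); x=Ro.from_rotvec(o['ee_rot']).as_matrix()
R=np.array([[np.cos(yaw),np.sin(yaw)],[-np.sin(yaw),np.cos(yaw)]])
hy=np.arctan2(x[1,0],x[0,0])
print('t',round(o['time_s'],2),'tcp',o['tool_pos'].round(4),'F',o['force'].round(1),'tcp in stand',(R@(o['tool_pos'][:2]-S)).round(4),'rel yaw',round(hy-yaw,3))
c=cam('top'); cv2.imwrite(f'pics/{sys.argv[1]}.png',cv2.resize(c['color'][120:250,195:325,::-1],(600,600),interpolation=cv2.INTER_CUBIC))
E
python3 look.py t2
```

```text
t 4.15 tcp [0.4293 0.0695 0.0171] F [0.9 0.9 0. ] tcp in stand [-0.2006 -0.0086] rel yaw 0.102
```

View pics/t2.png

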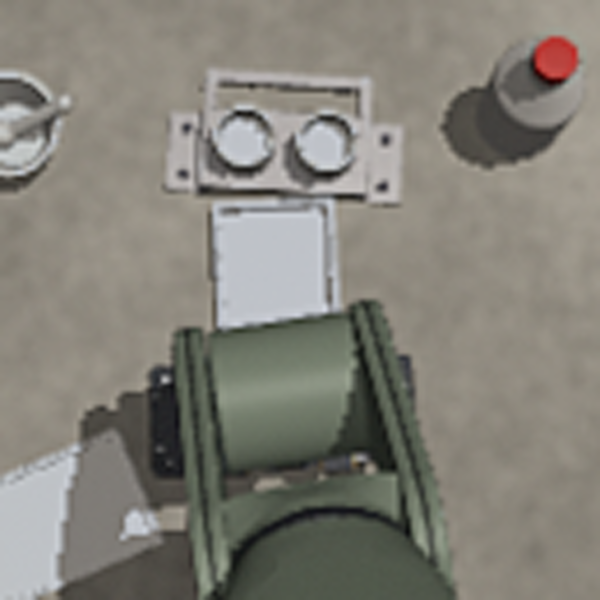

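The top crop shows the tray's front corners at (212,204) and (332,197), just short of the bridge's near edge, which runs (197,193)–(367,200).

```bash
python3 - <<'E'
from h import *
c=load('top'); yaw=-.072; S=np.array([.630,.0637])
R=np.array([[np.cos(yaw),np.sin(yaw)],[-np.sin(yaw),np.cos(yaw)]])
k=lambda L,z:(plane(c,np.array(L)*130/600-.4+[195,120],z)[:,:2]-S)@R.T
print('front',k([(212,204),(332,197),(332,204)],.018).round(4).tolist())
print('bridge',k([(197,193),(367,200)],.027).round(4).tolist())
print('sides',k([(217,320),(340,305)],.018).round(4).tolist())
E
```

```text
front [[-0.0394, 0.0525], [-0.0292, -0.0371], [-0.0346, -0.0374]]
bridge [[-0.0334, 0.0637], [-0.0319, -0.063]]
sides [[-0.1267, 0.0439], [-0.1106, -0.047]]
```

Emit:
{"fn": "apply_moves", "kwargs": {"commands": [{"dp":[0.005,0.0,0],"delta_rot":[0,0,0.015]},{"dp":[0.01,0.0,0],"delta_rot":[0,0,0.03]},{"dp":[0.015,0.0,0],"delta_rot":[0,0,0.045]},{"dp":[0.02,0.0,0],"delta_rot":[0,0,0.06]},{"dp":[0.025,0.0,0],"delta_rot":[0,0,0.075]},{"dp":[0.03,0.0,0],"delta_rot":[0,0,0.09]},{"dp":[0.035,0.001,0],"delta_rot":[0,0,0.105]},{"dp":[0.035,0.001,0],"delta_rot":[0,0,0.105]}]}}

```text
time_s: 5.0
tool_pos: [0.4644, 0.0694, 0.017]
ee_rot: [-3.139, 0.119, -0.003]
force: [-0.4, -0.2, -0.0]
finger_gap: 0.0459
```

```bash
python3 look.py t3
```

```text
t 5.0 tcp [0.4644 0.0694 0.017 ] F [-0.4 -0.2 -0. ] tcp in stand [-0.1656 -0.0062] rel yaw -0.004
```

View pics/t3.png

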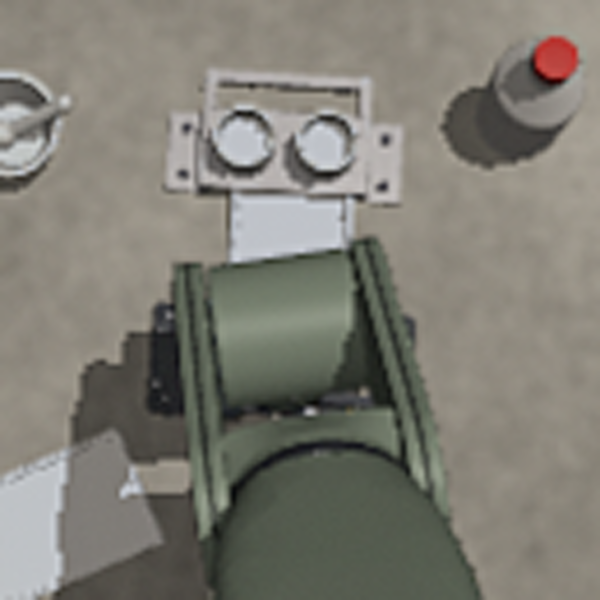

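The tray's front is now under the bridge, its visible sides at columns about 231 and 352 in rows 195–260. I'll check its angle by fitting those sides.

```bash
python3 - <<'E'
from h import *
c=load('top'); yaw=-.072; S=np.array([.630,.0637])
R=np.array([[np.cos(yaw),np.sin(yaw)],[-np.sin(yaw),np.cos(yaw)]])
g=c['color'].astype(float).mean(2)
for name,c0,c1,sg,r0,r1 in(('left',240,250,1,163,176),('right',267,276,-1,163,171)):
    pts=[]
    for r in range(r0,r1):
        d=sg*np.diff(g[r,c0:c1]); i=np.clip(d,0,None); i[i<15]=0
        if i.sum()>0:
            j=np.argmax(i) ; w=slice(max(j-1,0),j+2); pts.append((c0+.5+(np.arange(len(i))[w]*i[w]).sum()/i[w].sum(),r))
    p=(plane(c,pts,.018)[:,:2]-S)@R.T
    a=np.polyfit(p[:,0],p[:,1],1); print(name,'slope',a[0].round(3),'y',p[:,1].round(4))
E
```

```text
left slope 0.053 y [0.0377 0.0381 0.0379 0.0377 0.0377 0.038  0.0378 0.037  0.0366 0.0357
 0.0359 0.0369 0.0359]
right slope -0.201 y [-0.0541 -0.0442 -0.0444 -0.0446 -0.0435 -0.0449 -0.045  -0.0452]
```

Emit:
{"fn": "apply_moves", "kwargs": {"commands": [{"dp":[0.005,-0.0005,0],"delta_rot":[0,0,0]},{"dp":[0.01,-0.001,0],"delta_rot":[0,0,0]},{"dp":[0.015,-0.001,0],"delta_rot":[0,0,0]},{"dp":[0.02,-0.0015,0],"delta_rot":[0,0,0]},{"dp":[0.025,-0.002,0],"delta_rot":[0,0,0]},{"dp":[0.03,-0.0025,0],"delta_rot":[0,0,0]},{"dp":[0.035,-0.003,0],"delta_rot":[0,0,0]},{"dp":[0.035,-0.003,0],"delta_rot":[0,0,0]}]}}

```text
time_s: 5.85
tool_pos: [0.4995, 0.0699, 0.0171]
ee_rot: [-3.139, 0.118, -0.003]
force: [-0.7, -0.7, 0.4]
finger_gap: 0.0457
```

```bash
python3 look.py t4
```

```text
t 5.85 tcp [0.4995 0.0699 0.0171] F [-0.7 -0.7  0.4] tcp in stand [-0.1306 -0.0032] rel yaw -0.003
```

View pics/t4.png

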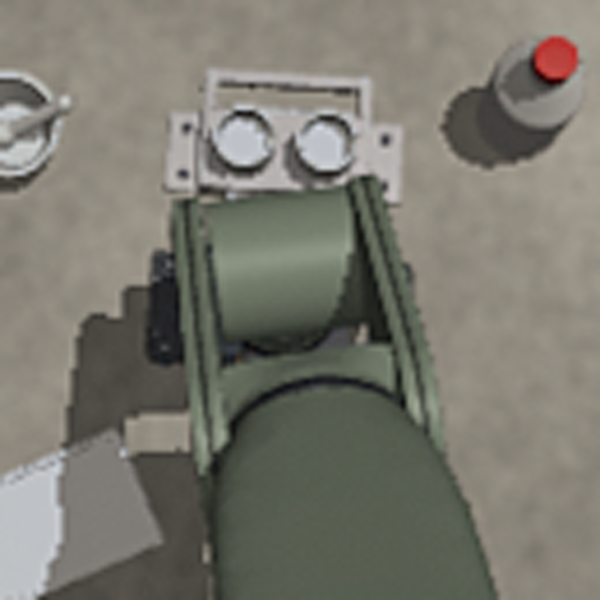

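The arm now hides the tray and the stand looks undisturbed. I'll push the last part slowly, stopping about 1 mm short.

Emit:
{"fn": "apply_moves", "kwargs": {"commands": [{"dp":[0.003,0,0],"delta_rot":[0,0,0]},{"dp":[0.006,0,0],"delta_rot":[0,0,0]},{"dp":[0.009,0,0],"delta_rot":[0,0,0]},{"dp":[0.012,0,0],"delta_rot":[0,0,0]},{"dp":[0.014,0,0],"delta_rot":[0,0,0]},{"dp":[0.016,0,0],"delta_rot":[0,0,0]},{"dp":[0.018,0,0],"delta_rot":[0,0,0]},{"dp":[0.018,0,0],"delta_rot":[0,0,0]}]}}

```text
time_s: 6.7
tool_pos: [0.5167, 0.0684, 0.0169]
ee_rot: [3.139, -0.118, 0.002]
force: [0.7, 0.3, 0.9]
finger_gap: 0.0459
```

Emit:
{"fn": "apply_moves", "kwargs": {"commands": [{"dp":[-0.005,0,0],"delta_rot":[0,0,0]},{"dp":[-0.02,0,0],"delta_rot":[0,0,0]},{"dp":[-0.04,0,0],"delta_rot":[0,0,0]},{"dp":[-0.06,0,0],"delta_rot":[0,0,0]},{"dp":[-0.08,0,0],"delta_rot":[0,0,0]},{"dp":[-0.1,0,0],"delta_rot":[0,0,0]},{"dp":[-0.115,0,0],"delta_rot":[0,0,0]},{"dp":[-0.12,0,0],"delta_rot":[0,0,0]}]}}

```text
time_s: 7.5
tool_pos: [0.3947, 0.0774, 0.017]
ee_rot: [3.139, -0.117, -0.001]
force: [-0.1, 0.1, 1.1]
finger_gap: 0.0456
```

```bash
python3 look.py t5
```

```text
t 7.5 tcp [0.3947 0.0774 0.017 ] F [-0.1  0.1  1.1] tcp in stand [-0.2357 -0.0032] rel yaw -0.003
```

View pics/t5.png

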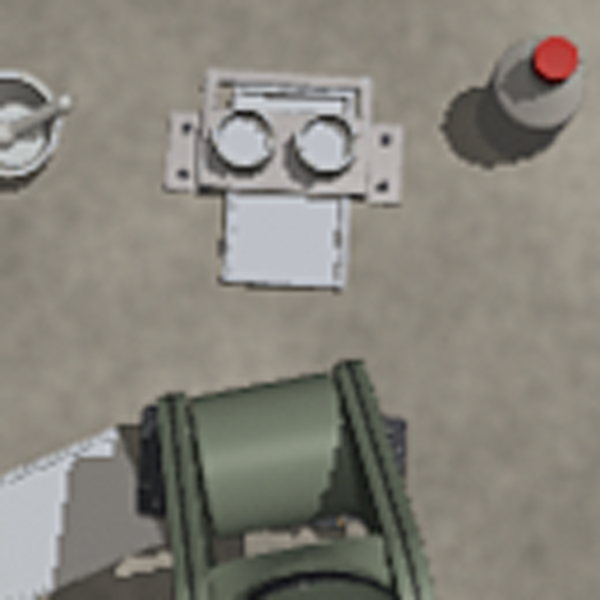

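The tray is in. Its rear corners are at (220,285) and (342,291), and its leading rim runs about (234,87)–(354,92), close to the bar.

```bash
python3 - <<'E'
from h import *
c=load('top'); yaw=-.072; S=np.array([.630,.0637])
R=np.array([[np.cos(yaw),np.sin(yaw)],[-np.sin(yaw),np.cos(yaw)]])
k=lambda L,z:(plane(c,np.array(L)*130/600-.4+[195,120],z)[:,:2]-S)@R.T
print('rear',k([(220,285),(342,291)],.018).round(4).tolist())
print('front',k([(234,87),(354,92)],.018).round(4).tolist())
print('bar inner top/outer top',k([(213,83),(365,91),(210,70),(370,80)],.012).round(4).tolist())
w=cv2.resize(c['color'][130:195,225:290,::-1],(600,600),interpolation=cv2.INTER_CUBIC); cv2.imwrite('pics/t6.png',w)
E
```

```text
rear [[-0.1003, 0.0431], [-0.1, -0.048]]
front [[0.0513, 0.041], [0.0525, -0.05]]
bar inner top/outer top [[0.0551, 0.0573], [0.0553, -0.0586], [0.0651, 0.0601], [0.0641, -0.062]]
```

View pics/t6.png

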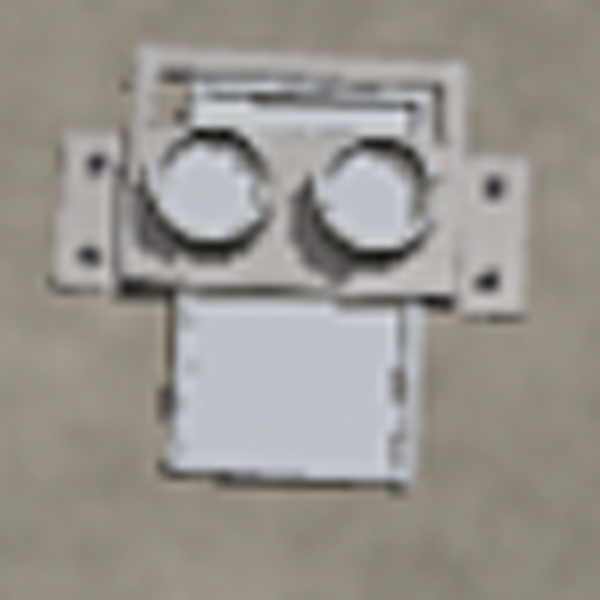

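The tray is square (about 0.01 rad), at y ≈ −3 mm and x ≈ −22 to −24 mm, so 2–4 mm remain to the bar. I'll nudge it on gently.

Emit:
{"fn": "apply_moves", "kwargs": {"commands": [{"dp":[0.02,0,0],"delta_rot":[0,0,0]},{"dp":[0.045,0,0],"delta_rot":[0,0,0]},{"dp":[0.07,0,0],"delta_rot":[0,0,0]},{"dp":[0.09,0,0],"delta_rot":[0,0,0]},{"dp":[0.105,0,0],"delta_rot":[0,0,0]},{"dp":[0.112,0,0],"delta_rot":[0,0,0]},{"dp":[0.117,0,0],"delta_rot":[0,0,0]},{"dp":[0.119,0,0],"delta_rot":[0,0,0]}]}}

```text
time_s: 8.35
tool_pos: [0.5152, 0.0685, 0.0168]
ee_rot: [3.139, -0.118, -0.0]
force: [0.5, -0.2, 0.4]
finger_gap: 0.0456
```

Emit:
{"fn": "apply_moves", "kwargs": {"commands": [{"dp":[0.0005,0,0],"delta_rot":[0,0,0]},{"dp":[0.001,0,0],"delta_rot":[0,0,0]},{"dp":[0.0015,0,0],"delta_rot":[0,0,0]},{"dp":[0.002,0,0],"delta_rot":[0,0,0]},{"dp":[0.0025,0,0],"delta_rot":[0,0,0]},{"dp":[0.003,0,0],"delta_rot":[0,0,0]},{"dp":[0.0035,0,0],"delta_rot":[0,0,0]},{"dp":[0.0035,0,0],"delta_rot":[0,0,0]}]}}

```text
time_s: 9.15
tool_pos: [0.5185, 0.0682, 0.0169]
ee_rot: [3.139, -0.118, -0.0]
force: [-0.6, 0.4, 0.6]
finger_gap: 0.0457
```

```bash
python3 look.py t7
```

```text
t 9.15 tcp [0.5185 0.0682 0.0169] F [-0.6  0.4  0.6] tcp in stand [-0.1116 -0.0035] rel yaw -0.003
```

Still no contact force, so I'll creep on another 2 mm.

Emit:
{"fn": "apply_moves", "kwargs": {"commands": [{"dp":[0.0003,0,0],"delta_rot":[0,0,0]},{"dp":[0.0006,0,0],"delta_rot":[0,0,0]},{"dp":[0.0009,0,0],"delta_rot":[0,0,0]},{"dp":[0.0012,0,0],"delta_rot":[0,0,0]},{"dp":[0.0014,0,0],"delta_rot":[0,0,0]},{"dp":[0.0016,0,0],"delta_rot":[0,0,0]},{"dp":[0.0018,0,0],"delta_rot":[0,0,0]},{"dp":[0.002,0,0],"delta_rot":[0,0,0]}]}}

```text
time_s: 10.0
tool_pos: [0.5206, 0.0681, 0.0169]
ee_rot: [3.139, -0.118, 0.0]
force: [-0.3, 0.4, -0.8]
finger_gap: 0.0456
```

Emit:
{"fn": "apply_moves", "kwargs": {"commands": [{"dp":[-0.005,0,0],"delta_rot":[0,0,0]},{"dp":[-0.02,0,0],"delta_rot":[0,0,0]},{"dp":[-0.04,0,0],"delta_rot":[0,0,0]},{"dp":[-0.06,0,0],"delta_rot":[0,0,0]},{"dp":[-0.08,0,0],"delta_rot":[0,0,0]},{"dp":[-0.1,0,0],"delta_rot":[0,0,0]},{"dp":[-0.115,0,0],"delta_rot":[0,0,0]},{"dp":[-0.12,0,0],"delta_rot":[0,0,0]}]}}

```text
time_s: 10.8
tool_pos: [0.3993, 0.0771, 0.0171]
ee_rot: [3.139, -0.117, -0.001]
force: [0.4, -0.1, 0.7]
finger_gap: 0.0454
```

```bash
python3 - <<'E'
from h import *
c=cam('top'); w=cv2.resize(c['color'][130:195,225:290,::-1],(600,600),interpolation=cv2.INTER_CUBIC); cv2.imwrite('pics/t8.png',w)
to([0,0,0],0)
E
```

```text
t 10.85 tcp [0.3995 0.0772 0.0171] yaw -0.0747 F [-0.3 -0.1 -0.4] gap 0.0457
dp [-0.3926  0.1068  0.0173] rot [ 0.0002  0.0004 -0.0747]
```

View pics/t8.png

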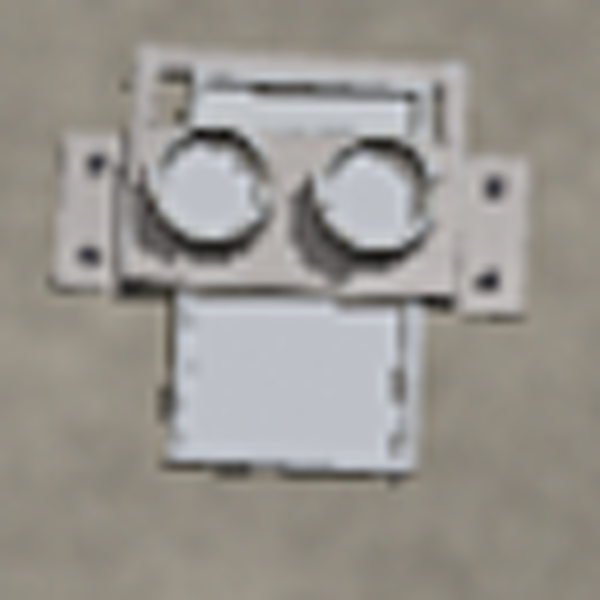

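The rear edge now runs (165,464)–(412,472), parallel to the bridge edge, and the dark gap at the bar has closed. I'll raise the hand, measure once more and hand in.

Emit:
{"fn": "apply_moves", "kwargs": {"commands": [{"dp":[0,0,-0.02],"delta_rot":[0,0,0]},{"dp":[0,0,-0.04],"delta_rot":[0,0,0]},{"dp":[0,0,-0.06],"delta_rot":[0,0,0]},{"dp":[0,0,-0.08],"delta_rot":[0,0,0]},{"dp":[0,0,-0.1],"delta_rot":[0,0,0]},{"dp":[0,0,-0.1],"delta_rot":[0,0,0]},{"dp":[0,0,-0.1],"delta_rot":[0,0,0]},{"dp":[0,0,-0.1],"delta_rot":[0,0,0]}]}}

```text
time_s: 11.65
tool_pos: [0.4005, 0.077, 0.1161]
ee_rot: [3.139, -0.118, -0.002]
force: [-0.1, 0.3, 0.1]
finger_gap: 0.0456
```

```bash
python3 - <<'E'
from h import *
c=cam('top'); yaw=-.072; S=np.array([.630,.0637])
R=np.array([[np.cos(yaw),np.sin(yaw)],[-np.sin(yaw),np.cos(yaw)]])
p=(plane(c,np.array([(165,464),(412,472)])*65/600-.45+[225,130],.018)[:,:2]-S)@R.T
print('rear',p.round(4).tolist()); x=p[:,0].mean()+.075; print('tray x',x,'y',p[:,1].mean())
if -.0255<x<-.0155: print(arm.close_job())
E
```

```text
rear [[-0.095, 0.0429], [-0.0931, -0.0493]]
tray x -0.019040330838057132 y -0.003209761063793823
the job is handed in; nothing more can be done
None
```

I pushed the right-hand tray under the bridge to the stop bar and handed the job in at about 12 s of the 54 s. I used both half-open fingertips on its rear edge, turning it square on the way in. Two gentle nudges of about 2 mm each closed the last gap.

**Final position:** the last image measurement puts the tray at x ≈ −19 mm and y ≈ −3 mm in the stand's frame. It is square to within about 0.02 rad. All three are inside the limits, and the camera calibration is good to about 2 mm.

**Contact:** the wrist force stayed around 1 N whenever it was reported. I never felt a firm touch against the bar, so "against the stop" rests on the image, where the gap had closed.

**First push fell short:** it stopped 2–4 mm before the bar, and the hand-position and image estimates differed by about 2 mm (−22 against −24 mm). That is why I added the nudges.

**Hand and bystanders:** the hand finished raised and clear of everything. In the pictures the bottle and one mortar did not appear to move. I did not check the other mortar or the rack again, but the hand stayed well away from both.

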